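# Hang the washed flange to dry and reset the bench blower

### The arm

A 6-joint arm with a two-finger parallel gripper is mounted at the origin on the work surface. World frame = base frame: x ahead of the robot, y to its left, z up, the work surface at z = 0. Lengths are in m, angles in rad, forces in N, time in s.
With the tool pointing down it reaches from about 0.425 to 0.925 m from the base axis. Payload 12.5 kg.
Tool frame: the origin (TCP) lies midway between the tips of the shut fingers; the grasp point (between the pads) lies 19 mm behind it; z points along the fingers, x is the direction in which the jaws open and shut, and the axes are right-handed (so a half turn about z gives the same grasp; the last joint's range is limited). The gripper opens to 85 mm and grips with 20 to 120 N. Pads are 22 mm wide; open, the fingers measure 114 mm over their backs; the gripper's body (76 mm by 85 mm) begins 54 mm behind the grasp point. The pads swing forward as they close: fully open they stand 13 mm farther back than shut.
Start: joints at [1.155, 0.491, 1.559, -0, 1.092, -0.106], TCP at [0.191, 0.595, 0.231] pointing down, gripper open.
Joint ranges: [-3.1, 3.1], [-0.84, 2.19], [0.05, 2.79], [-1.13, 4.28], [0.06, 2.93], [-2.69, 2.69]. Speed limits (rad/s): [2.22, 2.22, 2.79, 3.14, 3.14, 3.14].

### API

Orientations are given as [roll, pitch, yaw] about the fixed x, y, z axes, in that order (R = Rz(yaw) Ry(pitch) Rx(roll)).
In Python, from station import robot, readout, cams, order gives the robot as it stands. Calls block until the motion is done:
- robot.movep(position, orientation): joint-space move of the TCP to a pose.
- robot.movel(position, frame=None, max_speed=0.15): straight line of the TCP; frame=None keeps the orientation; max_speed is the mean speed in m/s.
- robot.set_joints(angles): joint-space move.
- robot.ungrasp() and robot.close(strength=None): open the fingers fully, or close them until they stop; strength is the grip in N (None keeps the last).
- robot.sleep(seconds).
- robot.inverse_kinematics(position, orientation): joint angles nearest the present ones, or None.
- readout.state(): the state.
- cams.camera(name): name is "scene" or "top" or "wrist"; returns a dict with "img" (420x560x3 uint8, red, green, blue), "fx", "fy", "cx", "cy" (pixels), "rvec" (rotation vector, rad) and "tvec" (3), from world to camera coordinates, as OpenCV has them; the wrist camera has in their place "T_tool_cam" (4x4, takes a point from camera to tool coordinates, whose origin is the TCP and whose axes are the tool frame's). Camera axes: x right, y down, z forward; pixel columns grow to the right and rows downward; lengths in m; the calibration is good to about 2 mm. A picture is of the moment at which its call begins: read the wrist's pose just before it. There is no depth.
A pose or a line that the arm cannot do raises robot.PlanningError and nothing moves.
- order.finish_job(): hands the job in, once; it reports no verdict.
The state is a dict: "t": time; "joint_positions": joint angles; "dq": joint speeds; "joint_torque": joint torques, N m; "position": TCP position; "tool_rot": TCP orientation; "wrist_force": force on the tool from outside, world axes, zero at the start; "moment": the same for the moment, N m; "opening": opening from 0.0 (shut) to 1.0 (fully open).
Only numpy, scipy, OpenCV 4.12 (cv2) and the standard library are available. Lean on these libraries where they do the work, as an engineer would, in place of code of your own. Each camera call takes 0.05 s, during which the arm holds its last target.

### The job

Hang the freshly washed ring flange up to dry: swing the fold-away hook on the green board fully out, then lift the flange with the big bore out of the leaning rack and hang it by its bore on the hook arm, between the hinge and the upturned red tip. When it hangs freely, restart the bench blower, whose breaker has tripped: pull the lever fully to off first, then throw it fully on. Leave everything else on the bench where it is.

Things in the scene. Friction and masses are not known exactly. Their poses are not given: they have to be found in the camera images.
- flange_center (a point): steel ring flange, 146 mm outside diameter, 76 mm plain bore, 8 mm thick, eight dark bolt holes, about 0.7 kg; the one to hang. The point is its centre, half-way through the thickness; its z axis is the flange's axis (normal to its faces). At the start it leans in one of the rack's two places
- cover_center (a point): blank steel cover, a disc 146 mm in diameter and 8 mm thick with no bore, leaning in the rack's other place; leave it. The point is its centre, its z axis the disc's axis
- rack: fixed dark rack, origin on the bench. Two places 100 mm apart along its y. In each a disc leans 30 degrees from vertical, top edge towards the rack's +y, centre about 83 mm above the bench, lying on two 8 mm bars 40 mm either side of its middle that end 20 mm above its centre, and standing on two 10 mm pins that reach 14 mm past its mid-plane. The top third of the disc is free on both faces
- board: fixed green steel board, 300 mm long, 360 mm high, 12 mm thick. Its x axis runs along the board, its -y axis points out of the face that carries the hook. Origin: in the middle of the thickness, at the foot. The board rises 160 mm above the hook arm
- hook (a joint): angle of the hook arm about its upright hinge: 0 folded (the arm lies parallel to the board, the tip towards the board's -x), 1.57 fully out at the stop (the arm square to the board). Stiff hinge (about 0.2 N m), stays where it is left. Growing turns the arm anticlockwise seen from above
- hook_hinge (a point): the hinge axis at the height of the arm's centre line, 200 mm above the bench, 40 mm out from the board's face
- hook_tip (a point): the upturned end of the arm, a round upright post 12 mm thick with a red sleeve, 125 mm from the hinge axis. The point is on the post's axis, 30 mm above the arm's centre line; the post's rounded top is 15 mm higher. z is up, x points from the hinge outwards along the arm
- hook_seat (a point): point on the centre line of the arm, 70 mm from the hinge axis (about the middle of the free arm). The arm is a round bar 10 mm thick; x points outwards along the arm, z up. A hung flange's centre is 33 mm below this line
- blower: fixed bench blower: a blue skid with a grey breaker box in front (140 mm wide, its upper face sloping down 20 degrees towards the blower's -x) and a 180 mm round fan behind, whose casing begins 115 mm behind the lever's pivot and is 200 mm high. Origin on the bench below the middle of the box; x points back towards the fan
- breaker (a joint): angle of the breaker lever: 0 stands square to the sloping face, -0.6 off (stop; towards the blower's -x, down the slope, red mark), +0.6 on (stop; towards +x, up the slope, green mark). It starts tripped near the middle. It moves stiffly (about 0.15 N m) and stays where it is left
- lever_end (a point): the middle of the outer end of the black breaker lever with its orange end: 12 mm thick along the throw, 26 mm wide, end 62 mm from its pivot and 52 mm clear of the black breaker block on the box. z points outwards along the lever, y along the pivot axis, x in the direction of throw towards on
- mallet: hammer with wooden handle, 260 mm, lying on the bench; leave it. Origin: near its middle, on the bench
- flapdisc: grinding disc 116 mm across, 14 mm high, lying flat; leave it. Origin: underside centre
- tape: blue and yellow tape measure, 70 mm by 66 mm by 38 mm; leave it. Origin: underside centre
- cleaner: white cleaner bottle, 190 mm high; leave it. Origin: underside centre
- elbow: steel pipe elbow standing on its small flange, 135 mm high; leave it. Origin: underside centre
There are look-alikes about, which are no part of the job. What is shaped like the part that bears flange_center but purple or yellow is not meant.

How it is judged:
By the outcome, as a careful person would: the job done as asked, in the order asked, and still so for the second after the job is handed in, with the robot touching nothing.
It also fails if it takes over 72 s, if anything falls off the work surface, if the arm or the gripper's body presses on something with over 40 N, if the wrist force passes 120 N, or if a joint passes its speed limit or range.

## Working session

There is one attempt and no reset: what is moved stays moved. The work goes in short steps, each a Python script; the robot and the scene stay as the last script left them, time stands still between calls to the robot, and variables do not carry over. Pictures are saved under pics/ and viewed, and the job is handed in when it is done.

```bash
ls; mkdir -p pics
cat > h.py <<'E'
from station import robot, readout, cams, order
import numpy as np, cv2
from scipy.spatial.transform import Rotation as Rn
def save(img,n): cv2.imwrite('pics/'+n, np.ascontiguousarray(img[:,:,::-1]))
def cam(name):
    s=readout.state(); c=cams.camera(name)
    K=np.array([[c['fx'],0,c['cx']],[0,c['fy'],c['cy']],[0,0,1.]])
    if 'rvec' in c:
        R=cv2.Rodrigues(np.array(c['rvec'],float))[0]; t=np.array(c['tvec'],float).ravel()
    else:
        T=np.eye(4); T[:3,:3]=Rn.from_euler('xyz',s['tool_rot']).as_matrix() if np.size(s['tool_rot'])==3 else np.array(s['tool_rot']); T[:3,3]=s['position']
        W=np.linalg.inv(T@np.array(c['T_tool_cam'])); R=W[:3,:3]; t=W[:3,3]
    return dict(img=np.array(c['img']),K=K,R=R,t=t)
def proj(c,P):
    p=(c['R']@np.atleast_2d(P).T).T+c['t']; q=(c['K']@p.T).T; return q[:,:2]/q[:,2:]
def ray(c,uv):
    d=c['R'].T@np.linalg.inv(c['K'])@np.array([uv[0],uv[1],1.]); return -c['R'].T@c['t'], d/np.linalg.norm(d)
def onz(c,uv,z):
    o,d=ray(c,uv); return o+d*(z-o[2])/d[2]
def tri(obs):
    A=np.zeros((3,3));b=np.zeros(3)
    for c,uv in obs:
        o,d=ray(c,uv);M=np.eye(3)-np.outer(d,d);A+=M;b+=M@o
    x=np.linalg.solve(A,b); return x,[np.linalg.norm(proj(c,x)[0]-uv) for c,uv in obs]
def crop(c,x0,y0,x1,y1,s,n): save(cv2.resize(c['img'][y0:y1,x0:x1],None,fx=s,fy=s,interpolation=cv2.INTER_CUBIC),n)
E
python3 - <<'E'
from h import *
import pickle
print(readout.state())
D={}
for n in('scene','top','wrist'):
    c=cam(n); D[n]=c; save(c['img'],n+'0.png'); print(n,c['K'][0,0],-c['R'].T@c['t'],c['R'][2])
pickle.dump(D,open('D0.pkl','wb'))
E
```

```text
pics
{'t': 0.0, 'joint_positions': array([ 1.15541003e+00,  4.91589993e-01,  1.55943686e+00, -1.56766250e-05,
        1.09171110e+00, -1.05603990e-01]), 'dq': array([ 1.46954539e-05,  2.31992723e-03, -4.68343156e-04, -3.59646194e-04,
       -1.46069496e-03,  1.97495933e-04]), 'joint_torque': array([-4.89480532e-03, -6.18464112e+01, -2.61555809e+01, -3.00572756e-04,
        4.42725621e-03, -1.82261851e-05]), 'position': array([0.19042625, 0.59505111, 0.23071317]), 'tool_rot': array([-3.14148576e+00,  1.14038286e-03,  1.26102132e+00]), 'wrist_force': array([ 0.03656798, -0.29480548, -0.44116612]), 'moment': array([-0.03322561, -0.04281649,  0.01514963]), 'opening': 0.9988217405706341}
scene 437.5170248083885 [0.98894991 0.38863292 1.27613994] [-0.35498856 -0.34914914 -0.86722431]
top 484.3850994994212 [ 0.4337676  -0.07630596  1.44136548] [ 0.08855324 -0.00548984 -0.99605632]
wrist 323.82786273810206 [0.10974708 0.6199346  0.37179137] [ 0.31208325 -0.10017087 -0.94475915]
```

View pics/scene0.png

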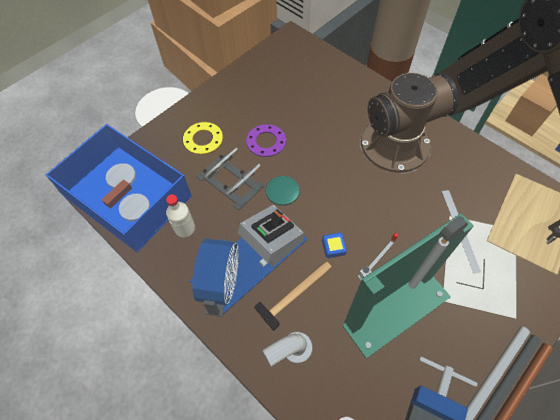

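View pics/top0.png

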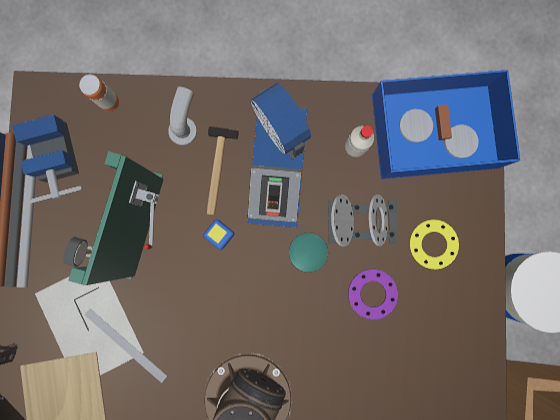

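View pics/wrist0.png

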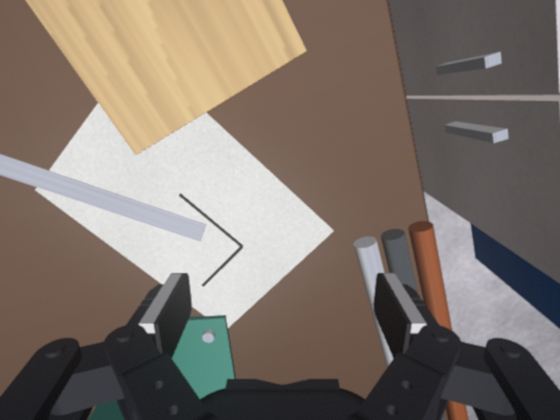

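Scene picture: board lower right, with the folded hook's red tip at (395,237); the breaker lever is at about (268,222) and the rack at (232,178). Top picture: rack discs at (342,220) and (380,220), lever at (273,195), hook tip at (149,245). I'll zoom in next.

Run:
```python
from h import *
import pickle
D=pickle.load(open('D0.pkl','rb'))
crop(D['top'],310,180,410,255,8,'t_rack.png')
crop(D['top'],60,140,170,290,4,'t_board.png')
crop(D['top'],240,160,310,230,8,'t_brk.png')
crop(D['scene'],190,130,290,205,8,'s_rack.png')
crop(D['scene'],330,200,480,360,4,'s_board.png')
crop(D['scene'],230,195,310,255,8,'s_brk.png')
```

```text
(no output)
```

View pics/t_rack.png

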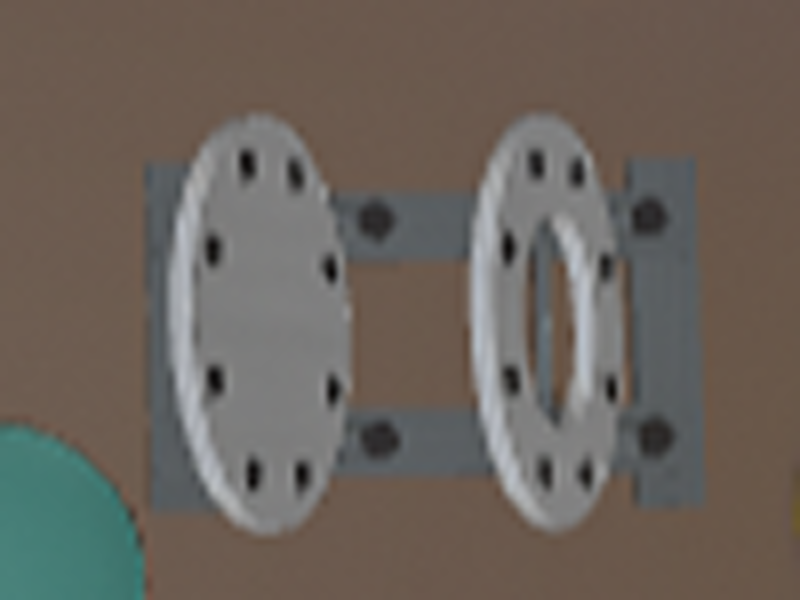

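View pics/t_board.png

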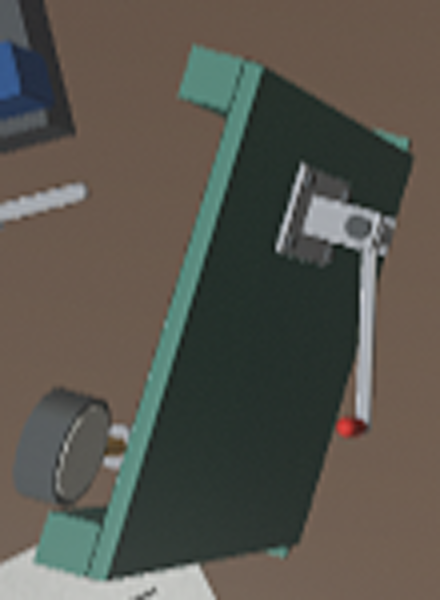

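View pics/t_brk.png

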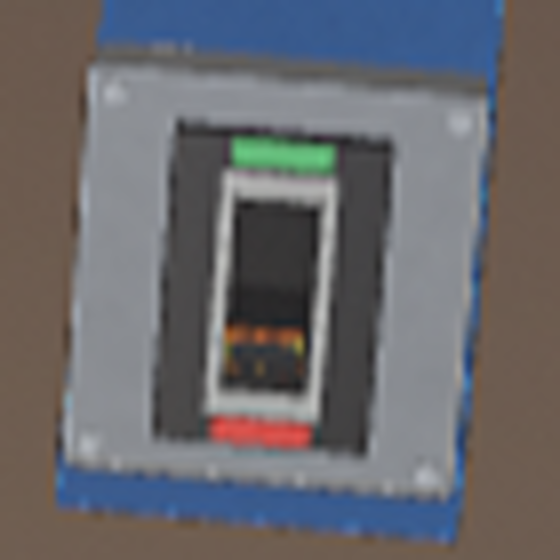

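View pics/s_rack.png

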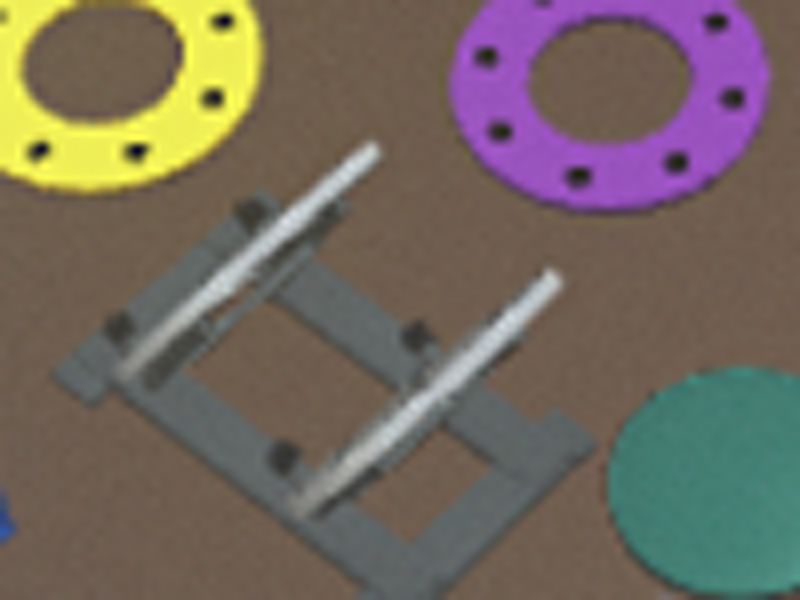

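View pics/s_board.png

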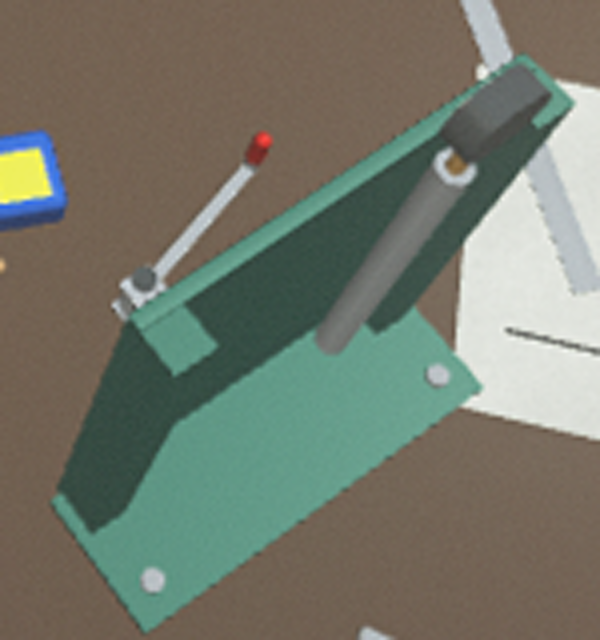

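View pics/s_brk.png

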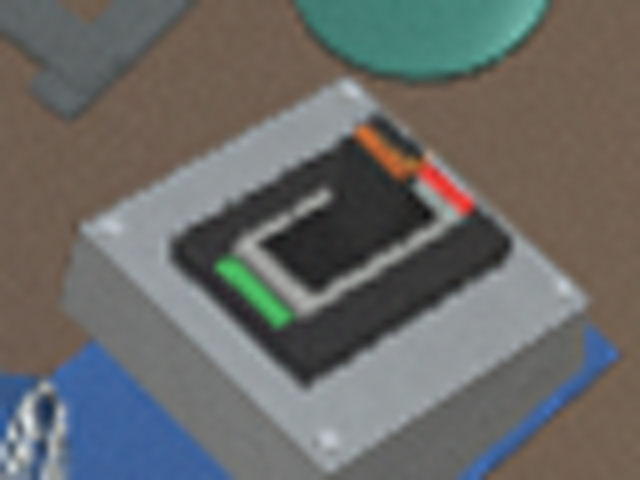

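Candidates for the flange in the top picture:
- Bored steel ring in the rack at (380,220).
- Blank cover in the rack at (342,220).
- Purple ring at (373,294) and yellow ring at (434,244).
- Blank discs in the bin at (416,125) and (462,140).

I choose the one at (380,220). The close crop shows its bore, eight holes and steel colour.

Run:
```python
from h import *
import pickle
from scipy.optimize import least_squares
D=pickle.load(open('D0.pkl','rb')); T,S=D['top'],D['scene']
f=lambda x,y,s,ox,oy:((x+.5)/s+ox-.5,(y+.5)/s+oy-.5)
tb=lambda x,y:f(x,y,4,60,140); sb=lambda x,y:f(x,y,4,330,200)
for n,a,b in [('tipred',tb(352,427),sb(262,148)),('hingetop',tb(360,228),sb(145,278)),('boardtop hi',tb(262,66),sb(137,325)),('boardtop lo',tb(106,577),sb(574,103))]:
    x,e=tri([(T,a),(S,b)]); print(n,x.round(4),np.round(e,1))
# flange fit, top holes + scene rim ends
tr=lambda x,y:f(x,y,8,310,180); sr=lambda x,y:f(x,y,8,190,130)
holes=[(577,172),(606,266),(611,390),(586,476),(546,472),(512,380),(508,247),(536,164)]
cov=[(296,174),(331,268),(334,390),(302,475),(253,475),(215,380),(213,250),(247,164)]
def model(p):
    x,y,z,yaw,tl,rb=p
    rx=np.array([np.cos(yaw),np.sin(yaw),0]); ry=np.array([-np.sin(yaw),np.cos(yaw),0]);ez=np.array([0,0,1.])
    up=ry*np.sin(tl)+ez*np.cos(tl); n=-ry*np.cos(tl)+ez*np.sin(tl)
    return np.array([x,y,z]),rx,up,n
def res(p,H,sc):
    c,rx,up,n=model(p); rb=p[5]
    # start at image upper-right (world +x, low on disc -> -y)
    an=[np.pi/2-np.pi/8-np.pi/4*k for k in range(8)]  # a: rx=sin.., lower=...
    P=[c+n*.004+rb*(np.sin(a)*rx-np.cos(a)*up) for a in an]
    r=(proj(T,P)-np.array([tr(*h) for h in H])).ravel()
    # scene extremes: top edge pixels: ends of the bright rim along rx
    return np.r_[r,(p[2]-.083)/.002,(p[4]-np.pi/6)/.02]
for H,y0 in((holes,-.37),(cov,-.27)):
    best=min((least_squares(res,[.45,y0,.083,0,np.pi/6,.055],args=(H,None)) for _ in[0]),key=lambda r:r.cost)
    print(best.x.round(4),best.cost.round(2), res(best.x,H,0).round(1))
    c,rx,up,n=model(best.x); print('scene proj ends',[ (((q+.5-np.array([190,130]))*8)).round(0) for q in proj(S,[c+.073*rx,c-.073*rx,c+.073*up])])
```

```text
tipred [0.4252 0.2509 0.2263] [0.4 0.4]
hingetop [0.5503 0.2516 0.2273] [0.1 0.1]
boardtop hi [0.6282 0.2802 0.351 ] [0.9 0.9]
boardtop lo [0.3296 0.374  0.3177] [6.6 6.1]
[ 0.5184 -0.3545  0.083   0.0409  0.5241  0.0583] 0.1 [-0.   0.1  0.1 -0.  -0.1 -0.2 -0.  -0.1 -0.1  0.2  0.  -0.   0.1  0.1
  0.  -0.1 -0.   0. ]
scene proj ends [array([124., 373.]), array([372., 155.]), array([294., 218.])]
[ 0.515  -0.254   0.083   0.0374  0.525   0.0581] 0.03 [ 0.   0.  -0.  -0.1 -0.1 -0.   0.   0.1  0.  -0.   0.   0.1 -0.  -0.1
  0.   0.  -0.   0.1]
scene proj ends [array([298., 510.]), array([545., 282.]), array([477., 356.])]
```

Run:
```python
from h import *
import pickle
D=pickle.load(open('D0.pkl','rb')); T,S=D['top'],D['scene']
f=lambda x,y,s,ox,oy:np.array(((x+.5)/s+ox-.5,(y+.5)/s+oy-.5))
tb=lambda x,y:f(x,y,4,60,140); sb=lambda x,y:f(x,y,4,330,200)
a=onz(T,tb(262,66),.36);b=onz(T,tb(107,578),.36);d=a-b;print('top',a,b,np.linalg.norm(d),np.arctan2(d[1],d[0]))
a2=onz(T,tb(247,62),.36);b2=onz(T,tb(92,573),.36);d=a2-b2;print('back',a2,b2,np.linalg.norm(d),np.arctan2(d[1],d[0]))
for s in [(137,330),(520,58),(572,103)]: print('scene',s,onz(S,sb(*s),.36))
yaw=-.293
# breaker
g=lambda x,y:f(x,y,8,240,160); sg=lambda x,y:f(x,y,8,230,195)
pts={'green':((284,155),(254,292)),'red':((262,432),(447,186)),'orange':((264,334),(390,153)),'bolt1':((115,93),(330,440)),'bolt2':((460,122),(103,228)),'bolt3':((90,445),(563,288)),'bolt4':((428,472),(350,90))}
for k,(u,v) in pts.items():
    x,e=tri([(T,g(*u)),(S,sg(*v))]);print(k,x.round(4),np.round(e,1))
```

```text
top [0.62773093 0.27562378 0.36      ] [0.34005752 0.34418986 0.36      ] 0.29573179807125055 -0.23398137317650342
back [0.62975344 0.28418727 0.36      ] [0.3425422  0.35259443 0.36      ] 0.29524537979686427 -0.23382071356455902
scene (137, 330) [0.63272422 0.28445983 0.36      ]
scene (520, 58) [0.34423708 0.34582549 0.36      ]
scene (572, 103) [0.3495991  0.38410538 0.36      ]
green [ 0.6201 -0.0612  0.119 ] [0. 0.]
red [ 0.5258 -0.0546  0.0815] [0.6 0.6]
orange [ 0.5546 -0.0555  0.1454] [0.5 0.5]
bolt1 [ 0.6412 -0.002   0.1108] [0.1 0.1]
bolt2 [ 0.6359 -0.1231  0.1111] [0.7 0.7]
bolt3 [0.5215 0.005  0.068 ] [0. 0.]
bolt4 [ 0.5152 -0.1149  0.0708] [0. 0.]
```

Measurements agree with the given sizes:
- Hinge to tip is 125 mm.
- The hinge is 41 mm off the board face, and the board yaw is −0.234. The hook therefore stands at about 0.24 rad now.
- The two rack places are 100 mm apart.
- The breaker box slope is 19.6°.

Next I check that all the planned poses are reachable.

```bash
cat >> h.py <<'E'
HY=-0.234; HINGE=np.array([.5503,.2516,.2])
ARM=np.array([np.sin(HY),-np.cos(HY),0]); BX=np.array([np.cos(HY),np.sin(HY),0]); EZ=np.array([0,0,1.])
def eul(x,z):
    x=np.array(x,float);z=np.array(z,float);z/=np.linalg.norm(z);x-=z*(x@z);x/=np.linalg.norm(x)
    return Rn.from_matrix(np.c_[x,np.cross(z,x),z]).as_euler('xyz')
def down(psi): return eul([np.cos(psi),np.sin(psi),0],[0,0,-1])
def tip(th):  # hook angle -> tip xy
    a=np.pi+HY+th; return HINGE+.125*np.array([np.cos(a),np.sin(a),0])
FC=np.array([.5184,-.3545,.083]); FY=.0409
frx=np.array([np.cos(FY),np.sin(FY),0]); fry=np.array([-np.sin(FY),np.cos(FY),0])
fup=fry*.5+EZ*np.sqrt(.75); fn=-fry*np.sqrt(.75)+EZ*.5
LAT=-.024; GH=.057; TC=GH-.019   # TCP offset in flange frame (lateral along rx / board x, up)
RACK=eul(-fn,-fup); HANG=eul(-ARM,[0,0,-1])
def st(m=''):
    s=readout.state(); print(m,'t%.1f'%s['t'],'p',s['position'].round(4),'F',s['wrist_force'].round(1),'M',s['moment'].round(2),'op',round(s['opening'],3)); return s
E
python3 - <<'E'
from h import *
def ik(n,p,o):
    q=robot.inverse_kinematics(list(p),list(o)); print(n,np.round(p,3),None if q is None else np.round(q,2))
for psi in(2.32,2.32-np.pi): 
    for th in(.24,.9,1.6): ik('tip',tip(th)+[0,0,.016],down(psi))
    ik('tiphi',tip(.24)+[0,0,.1],down(psi))
for sgn in(1,-1):
    for LATs in(.024,-.024):
        tc=FC+LATs*frx
        for h in(TC,TC+.08,): ik('rack',tc+h*fup,eul(-sgn*fn,-fup))
        ik('hangout',HINGE+.2*ARM+LATs*BX+EZ*(.02+TC+.08),eul(-sgn*ARM,[0,0,-1]))
        ik('hang',HINGE+.065*ARM+LATs*BX+EZ*(-.033+TC),eul(-sgn*ARM,[0,0,-1]))
for psi in(np.pi/2-.06,-np.pi/2-.06): ik('brk',[.62,-.06,.13],down(psi)); ik('brk',[.5,-.06,.13],down(psi))
E
```

```text
tip [0.425 0.251 0.216] [ 0.4   0.32  1.89 -0.    0.93 -1.92]
tip [0.452 0.174 0.216] [ 0.23  0.31  1.91 -0.    0.92 -2.09]
tip [0.525 0.129 0.216] [ 0.12  0.39  1.78 -0.    0.97 -2.2 ]
tiphi [0.425 0.251 0.3  ] [ 0.4   0.23  1.77 -0.    1.13 -1.92]
tip [0.425 0.251 0.216] [ 0.4   0.32  1.89 -0.    0.93  1.22]
tip [0.452 0.174 0.216] [ 0.23  0.31  1.91 -0.    0.92  1.05]
tip [0.525 0.129 0.216] [ 0.12  0.39  1.78 -0.    0.97  0.94]
tiphi [0.425 0.251 0.3  ] [ 0.4   0.23  1.77 -0.    1.13  1.22]
rack [ 0.542 -0.335  0.116] [-0.48  0.61  1.82 -0.86  0.61 -1.4 ]
rack [ 0.54  -0.295  0.185] [-0.42  0.5   1.81 -0.73  0.73 -1.5 ]
hangout [0.527 0.051 0.338] [-0.03  0.26  1.64 -0.    1.25 -1.36]
hang [0.559 0.183 0.205] [ 0.2   0.47  1.68 -0.    0.99 -1.13]
rack [ 0.494 -0.336  0.116] [-0.53  0.57  1.93 -0.95  0.55 -1.34]
rack [ 0.492 -0.297  0.185] [-0.46  0.44  1.91 -0.78  0.67 -1.48]
hangout [0.481 0.063 0.338] [-0.01  0.19  1.73 -0.    1.22 -1.34]
hang [0.512 0.194 0.205] [ 0.24  0.41  1.78 -0.    0.95 -1.1 ]
rack [ 0.542 -0.335  0.116] [-0.48  0.61  1.82 -0.86  0.61  1.74]
rack [ 0.54  -0.295  0.185] [-0.42  0.5   1.81 -0.73  0.73  1.64]
hangout [0.527 0.051 0.338] [-0.03  0.26  1.64 -0.    1.25  1.78]
hang [0.559 0.183 0.205] [ 0.2   0.47  1.68 -0.    0.99  2.01]
rack [ 0.494 -0.336  0.116] [-0.53  0.57  1.93 -0.95  0.55  1.8 ]
rack [ 0.492 -0.297  0.185] [-0.46  0.44  1.91 -0.78  0.67  1.66]
hangout [0.481 0.063 0.338] [-0.01  0.19  1.73 -0.    1.22  1.8 ]
hang [0.512 0.194 0.205] [ 0.24  0.41  1.78 -0.    0.95  2.05]
brk [ 0.62 -0.06  0.13] [-0.2   0.6   1.67 -0.    0.88 -1.71]
brk [ 0.5  -0.06  0.13] [-0.25  0.46  1.96 -0.    0.72 -1.76]
brk [ 0.62 -0.06  0.13] [-0.2   0.6   1.67 -0.    0.88  1.43]
brk [ 0.5  -0.06  0.13] [-0.25  0.46  1.96 -0.    0.72  1.38]
```

Run:
```python
from h import *
o=down(2.32)
robot.movel([.19,.58,.40],max_speed=.3)
robot.movep(list(tip(.24)+[0,0,.20]),list(o)); st('above')
robot.movel(list(tip(.24)+[0,0,.075]),max_speed=.15); st('near')
c=cam('wrist'); save(c['img'],'w1.png'); 
P=[tip(.24)+[0,0,.045],tip(.24)+[0,0,.03],HINGE]; print(proj(c,P).round(0))
```

```text
above t2.5 p [0.4252 0.2512 0.3996] F [-0.7 -0.   0.9] M [ 0.   -0.02  0.02] op 1.002
near t3.4 p [0.4256 0.2511 0.2757] F [-0.7 -0.3 -1. ] M [ 0.05  0.03 -0.05] op 1.003
[[283. 249.]
 [283. 239.]
 [179. 327.]]
```

View pics/w1.png

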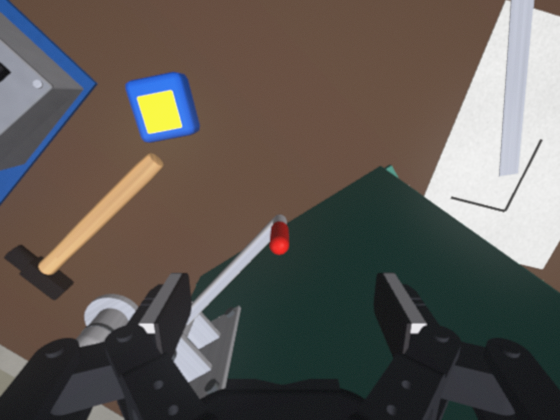

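The red tip is at (280,245) against a predicted (283,249), centred between the fingers. I go down, grip it and swing the hook out.

Run:
```python
from h import *
robot.movel(list(tip(.24)+[0,0,.017]),max_speed=.1); st('down')
robot.close(25); s=st('closed')
off=s['position']-(tip(.24)+[0,0,.017])
for th in np.linspace(.24,1.50,9)[1:]:
    robot.movel(list(tip(th)+[0,0,.017]),max_speed=.12); s=st('%.2f'%th)
    if np.linalg.norm(s['wrist_force'][:2])>25: break
```

```text
down t4.2 p [0.4256 0.251  0.2175] F [ 0.6 -0.4  1.1] M [-0.02  0.02 -0.03] op 1.0
closed t4.9 p [0.4257 0.2509 0.2172] F [ 3.1 -1.2  1.6] M [-0.09 -0.47  0.04] op 0.128
0.40 t5.2 p [0.4265 0.2308 0.2171] F [-2.8 -2.4  5.3] M [-0.3   0.57 -0.01] op 0.125
0.55 t5.5 p [0.4306 0.2118 0.217 ] F [-7.1 -3.2  8.2] M [-0.69  1.08 -0.02] op 0.128
0.71 t5.8 p [0.4384 0.1937 0.2169] F [-6.5 -4.6  7.3] M [-0.68  0.95  0.09] op 0.13
0.87 t6.2 p [0.4492 0.177  0.2168] F [-4.6 -4.1  5.9] M [-0.7   0.72  0.12] op 0.128
1.03 t6.5 p [0.4627 0.1622 0.2169] F [-2.3 -4.3  3.8] M [-0.67  0.37 -0.02] op 0.131
1.19 t6.8 p [0.4778 0.1498 0.2169] F [-1.2 -2.5  1.9] M [-0.42  0.13  0.09] op 0.126
1.34 t7.1 p [0.495  0.14   0.2169] F [ 2.3  1.5 -1. ] M [ 0.19 -0.36  0.05] op 0.124
1.50 t7.4 p [0.5129 0.1324 0.217 ] F [ 1.7 -0.4 -1. ] M [-0.05 -0.24  0.04] op 0.124
```

Run:
```python
from h import *
for th in np.arange(1.52,1.68,.015):
    robot.movel(list(tip(th)+[0,0,.017]),max_speed=.05); s=st('%.3f'%th)
    if s['wrist_force'][:2]@BX[:2]<-22: break
p=s['position']; print('ang',np.arctan2(*(p-HINGE)[1::-1]))
robot.ungrasp(); st('open')
robot.movel(list(s['position']+[0,0,.1]),max_speed=.25)
robot.movep([.40,-.10,.42],list(HANG))
T=cam('top');S=cam('scene')
import pickle; pickle.dump((T,S),open('D1.pkl','wb'))
crop(T,100,140,240,260,5,'t2.png'); crop(S,310,190,450,310,5,'s2.png'); st()
```

```text
1.520 t7.7 p [0.5148 0.1318 0.217 ] F [-1.1  0.9 -0.7] M [0.19 0.19 0.16] op 0.13
1.535 t7.9 p [0.5168 0.1312 0.2169] F [-2.3  2.3  0.6] M [0.32 0.5  0.22] op 0.129
1.550 t8.2 p [0.5189 0.1305 0.217 ] F [-1.  -0.5  0.5] M [-0.    0.28  0.16] op 0.129
1.565 t8.4 p [0.5209 0.1301 0.217 ] F [-0.  -0.3 -0.5] M [0.08 0.09 0.05] op 0.127
1.580 t8.7 p [0.5227 0.1297 0.217 ] F [-0.2  0.2  0. ] M [0.15 0.09 0.13] op 0.129
1.595 t8.9 p [0.5228 0.1296 0.2169] F [-10.2   2.    4. ] M [0.45 1.56 0.09] op 0.129
1.610 t9.2 p [0.523  0.1296 0.2168] F [-18.2   4.9   8.9] M [0.8  3.07 0.1 ] op 0.13
1.625 t9.4 p [0.5231 0.1295 0.2167] F [-29.2   7.1  13.8] M [1.12 4.5  0.14] op 0.129
ang -1.789818991058662
open t10.1 p [0.528  0.1286 0.217 ] F [-0.2 -1.2  0.2] M [-0.   -0.01  0.05] op 0.999
 t11.9 p [ 0.4005 -0.0994  0.4193] F [1.  0.7 0.1] M [-0.    0.02  0.03] op 1.0
```

View pics/t2.png

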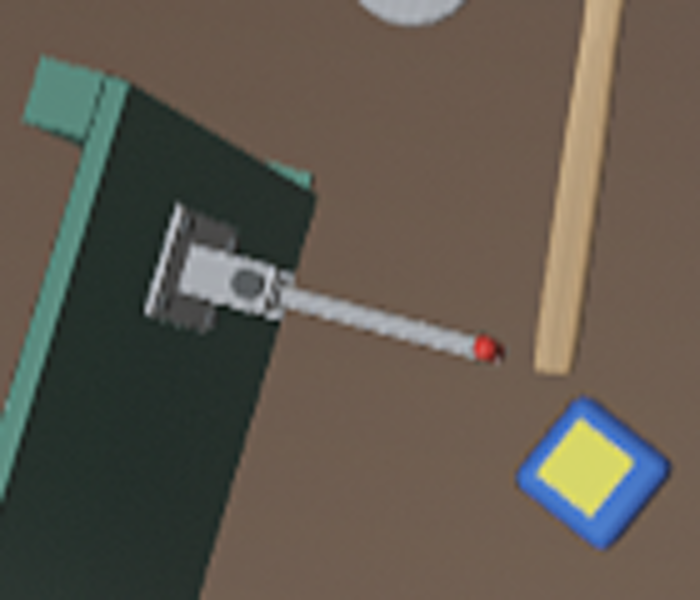

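View pics/s2.png

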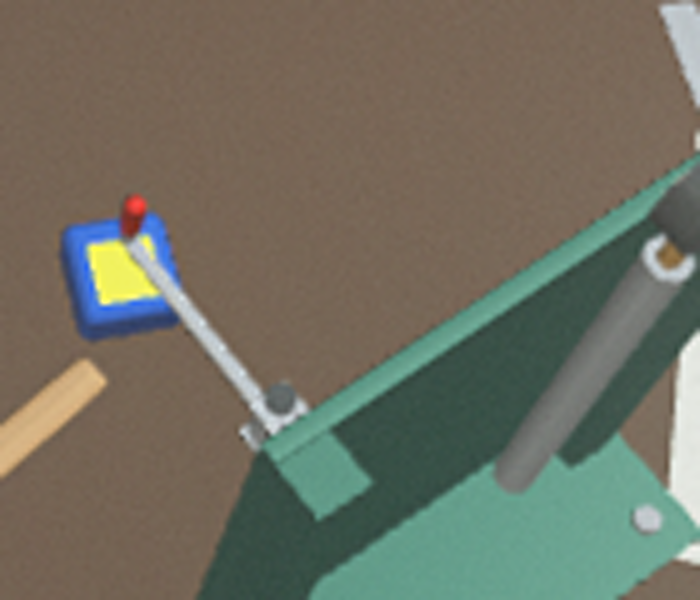

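The hook is out and pressed on its stop. The red tip shows at top (197,210) and scene (337,231). I check its position, then go to the rack.

```bash
sed -i 's/^HY=-0.234/HY=-0.2195/' h.py
python3 - <<'E'
from h import *
import pickle
T,S=pickle.load(open('D1.pkl','rb'))
f=lambda x,y,s,ox,oy:np.array(((x+.5)/s+ox-.5,(y+.5)/s+oy-.5))
print(tri([(T,f(485,348,5,100,140)),(S,f(134,205,5,310,190))]), HINGE+.125*ARM)
tc=FC+LAT*frx
robot.movep(list(tc+(TC+.10)*fup),list(RACK)); st('above')
robot.movel(list(tc+(TC+.045)*fup),max_speed=.2); st('near')
c=cam('wrist'); save(c['img'],'w2.png')
print(proj(c,[FC+.073*fup+.004*fn,FC+.073*fup-.004*fn,FC+.004*fn-.073*frx,FC+.004*fn+.038*frx]).round(0))
T=cam('top');crop(T,310,150,430,260,5,'t3.png')
E
```

```text
(array([0.52169589, 0.12992493, 0.23838652]), [np.float64(0.1627254224875778), np.float64(0.152699013837783)]) [0.52308229 0.12959919 0.2       ]
above t13.0 p [ 0.4919 -0.2863  0.2032] F [0.  0.  0.9] M [ 0.24  0.03 -0.05] op 0.997
near t13.4 p [ 0.4927 -0.314   0.1556] F [0.3 0.7 0.6] M [ 0.16  0.03 -0.02] op 0.997
[[276. 304.]
 [290. 304.]
 [277. 151.]
 [278. 289.]]
```

View pics/w2.png

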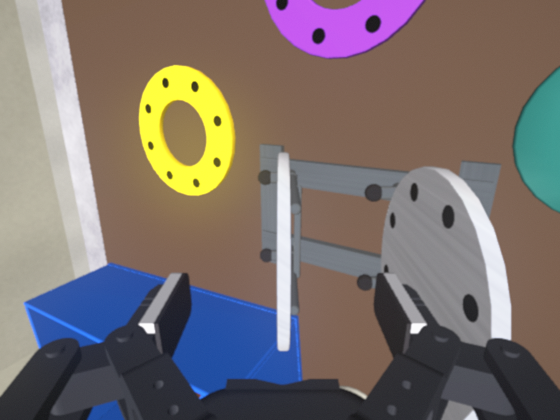

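The flange rim is edge-on at columns 277–291 as predicted (276–290), midway between the fingers. I descend, grip and lift along its own plane.

Run:
```python
from h import *
tc=FC+LAT*frx
robot.movel(list(tc+TC*fup),max_speed=.12); st('at')
robot.close(110); s=st('closed')
robot.movel(list(s['position']+.02*fup),max_speed=.08); st('lift1')
robot.movel(list(s['position']+.10*fup),max_speed=.2); st('lift2')
robot.movel(list(s['position']+.10*fup+[0,0,.11]),max_speed=.25); st('lift3')
c=cam('wrist'); save(c['img'],'w3.png')
T=cam('top');crop(T,300,130,440,250,5,'t3.png')
```

```text
at t14.1 p [ 0.4937 -0.3364  0.1164] F [-0.1 -0.   0.6] M [ 0.27  0.02 -0.  ] op 1.0
closed t14.8 p [ 0.4937 -0.3364  0.1161] F [-2.   3.7  4.4] M [ 0.38  0.13 -0.15] op 0.072
lift1 t15.2 p [ 0.4932 -0.3263  0.1333] F [ 1.  -0.1 -4. ] M [ 0.32 -0.02 -0.08] op 0.075
lift2 t15.7 p [ 0.4913 -0.2863  0.2017] F [ 0.5 -0.4 -6.5] M [ 0.96  0.28 -0.05] op 0.069
lift3 t16.3 p [ 0.4908 -0.2864  0.3104] F [-0.  -0.1 -7.2] M [0.93 0.21 0.02] op 0.074
```

View pics/w3.png

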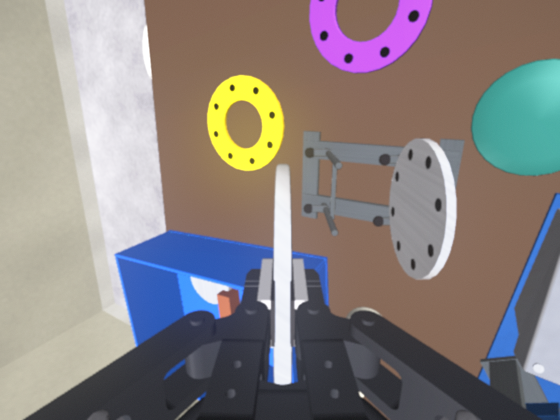

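View pics/t3.png

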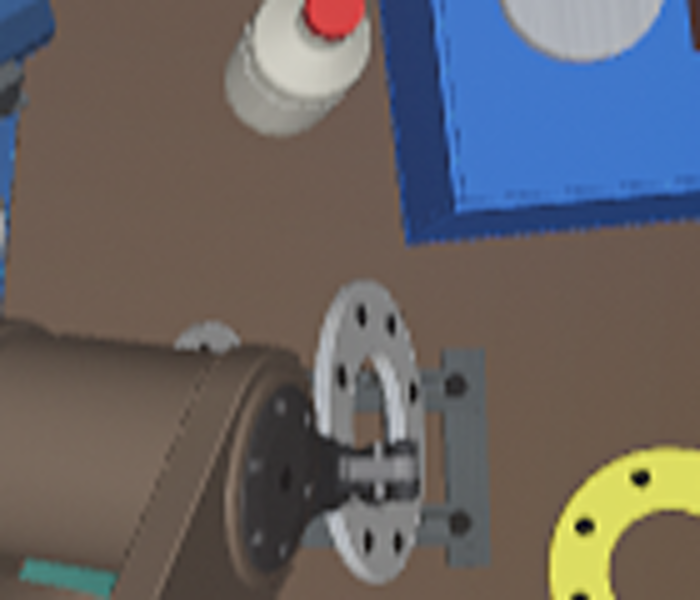

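The flange is held and the cover is undisturbed. I carry it to a standoff outside the hook tip.

Run:
```python
from h import *
import pickle
pt=lambda s,h:HINGE+s*ARM+LAT*BX+EZ*(h+TC)
robot.movep(list(pt(.205,.10)),list(HANG)); st('out')
robot.movel(list(pt(.205,.02)),max_speed=.2); robot.sleep(.3);s=st('low')
T=cam('top');S=cam('scene');W=cam('wrist');pickle.dump((T,S,W),open('D2.pkl','wb'))
crop(T,120,140,280,260,5,'t4.png');crop(S,250,150,400,270,5,'s4.png');save(W['img'],'w4.png')
P=[HINGE+.205*ARM+EZ*.02+ .073*(np.cos(a)*BX+np.sin(a)*EZ)+ARM*d for a in np.linspace(0,2*np.pi,9)[:8] for d in(.004,)]
print((proj(S,P)*5-np.array([250,150])*5).round(0).tolist())
```

```text
out t17.7 p [0.4824 0.0559 0.3377] F [-0.4  0.2 -6. ] M [ 0.05  0.16 -0.04] op 0.072
low t18.5 p [0.4825 0.0567 0.2588] F [-1.2 -0.4 -5.8] M [ 0.04  0.14 -0.01] op 0.073
[[226.0, 373.0], [260.0, 308.0], [342.0, 239.0], [417.0, 213.0], [439.0, 242.0], [401.0, 306.0], [327.0, 368.0], [255.0, 396.0]]
```

View pics/t4.png

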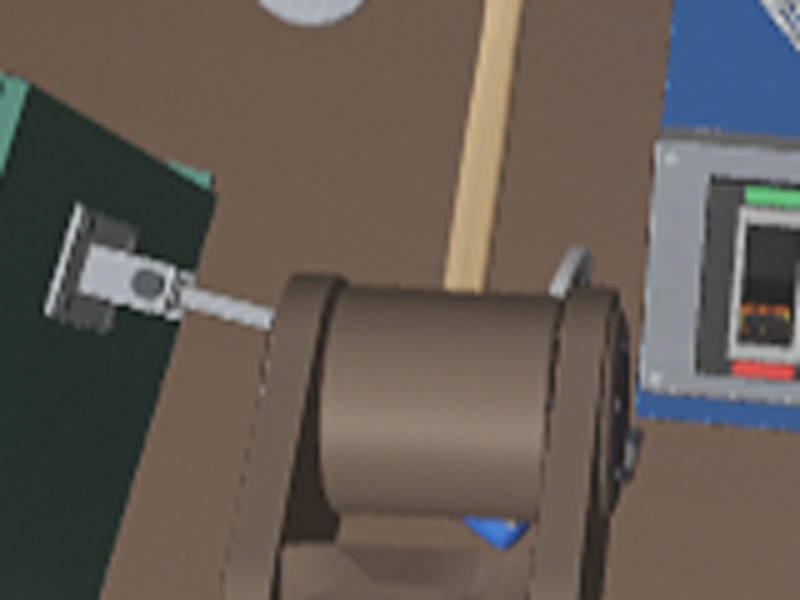

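View pics/s4.png

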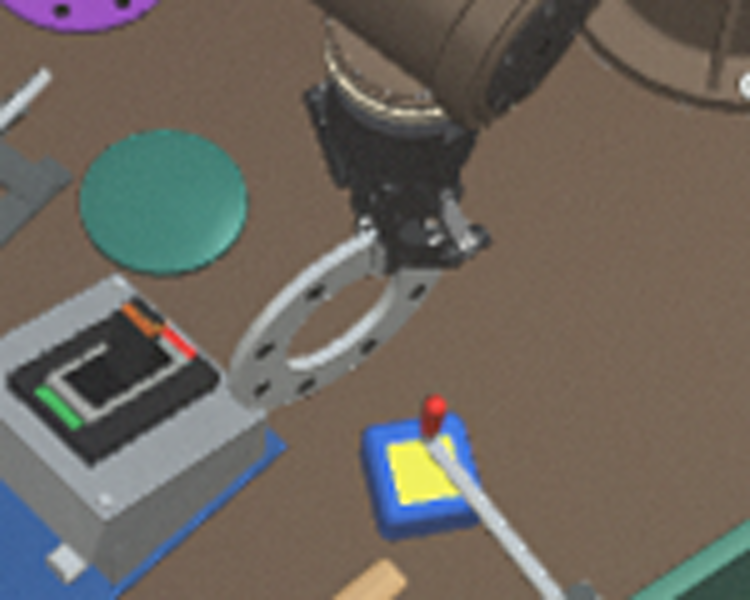

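View pics/w4.png

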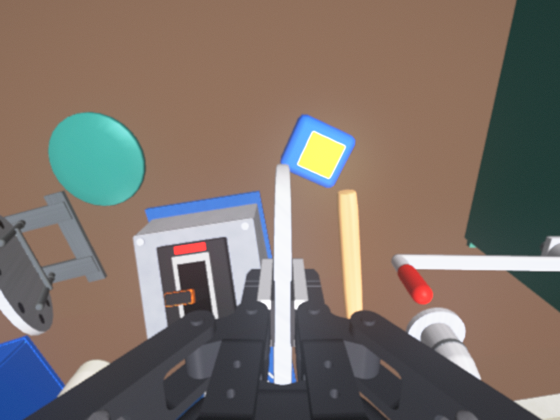

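The flange hangs upright and its bore centre in the scene crop, about (338,310), matches the prediction (333,306). I thread it over the tip in short steps while watching the forces.

Run:
```python
from h import *
pt=lambda s,h:HINGE+s*ARM+LAT*BX+EZ*(h+TC)
s0=st(); f0=s0['wrist_force']
for s in (.15,.135,.12,.105,.085,.065):
    robot.movel(list(pt(s,.02)),max_speed=.1); x=st('s%.3f'%s)
    if np.linalg.norm(x['wrist_force']-f0)>6: print('contact');break
S=cam('scene'); crop(S,290,170,440,290,5,'s5.png')
W=cam('wrist'); save(W['img'],'w5.png')
```

```text
t18.7 p [0.4823 0.0568 0.2583] F [ 0.4  0.3 -6. ] M [-0.    0.12  0.03] op 0.071
s0.150 t19.4 p [0.494  0.1103 0.2579] F [-0.1 -0.  -6.8] M [0.07 0.13 0.03] op 0.07
s0.135 t19.7 p [0.4975 0.1251 0.258 ] F [ 0.1  0.7 -6.5] M [ 0.03  0.14 -0.  ] op 0.074
s0.120 t20.0 p [0.5007 0.1399 0.2579] F [-0.1  0.3 -6.6] M [ 0.03  0.19 -0.01] op 0.076
s0.105 t20.3 p [0.504  0.1545 0.2579] F [ 0.8 -0.7 -6.1] M [0.04 0.18 0.04] op 0.075
s0.085 t20.6 p [0.5083 0.1742 0.2579] F [ 0.5  0.1 -6. ] M [0.06 0.15 0.02] op 0.075
s0.065 t21.0 p [0.5127 0.1937 0.2579] F [ 0.1 -0.6 -5.9] M [0.05 0.17 0.02] op 0.071
```

View pics/s5.png

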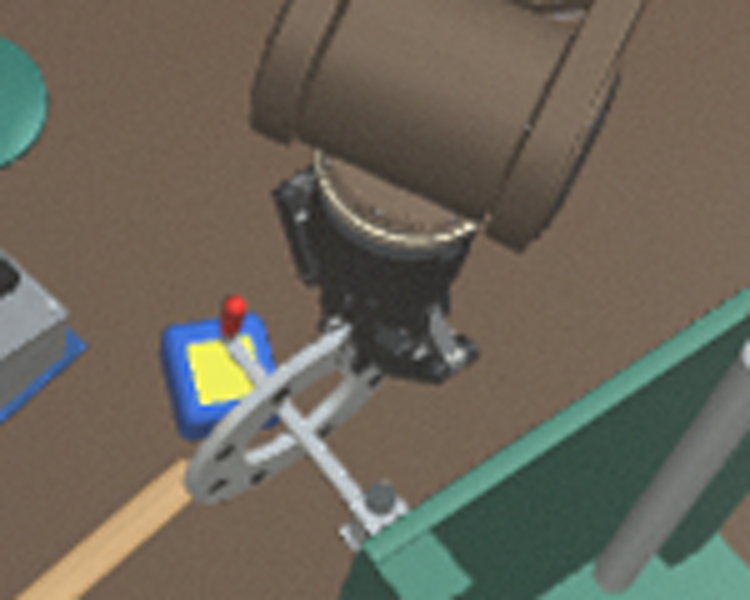

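View pics/w5.png

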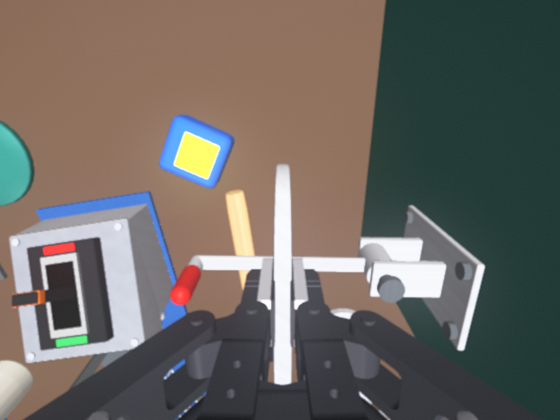

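The arm now runs through the bore, with the red tip outboard at (185,283) in the wrist view. I lower until the arm takes the weight.

Run:
```python
from h import *
pt=lambda s,h:HINGE+s*ARM+LAT*BX+EZ*(h+TC)
robot.movel(list(pt(.065,-.025)),max_speed=.1); x=st('-25')
for h in np.arange(-.028,-.042,-.0015):
    robot.movel(list(pt(.065,h)),max_speed=.03); x=st('%.4f'%h)
    if x['wrist_force'][2]>0.5: break
c=cam('wrist'); save(c['img'],'w6.png')
```

```text
-25 t21.7 p [0.513  0.1933 0.2134] F [-0.3  0.2 -6.2] M [0.01 0.16 0.02] op 0.075
-0.0280 t21.9 p [0.5128 0.1934 0.2103] F [ 0.  -1.3 -5.3] M [ 0.02  0.19 -0.05] op 0.073
-0.0295 t22.2 p [0.5127 0.1934 0.2085] F [-1.1  0.8 -7. ] M [0.05 0.15 0.03] op 0.074
-0.0310 t22.4 p [0.5127 0.1934 0.2069] F [ 0.5 -0.3 -6.5] M [-0.03  0.14  0.03] op 0.076
-0.0325 t22.7 p [0.5128 0.1934 0.2055] F [ 0.3  0.4 -5.5] M [ 0.01  0.07 -0.02] op 0.077
-0.0340 t22.9 p [0.5129 0.1935 0.205 ] F [-3.   0.6  5.2] M [-0.08  0.52 -0.04] op 0.073
```

View pics/w6.png

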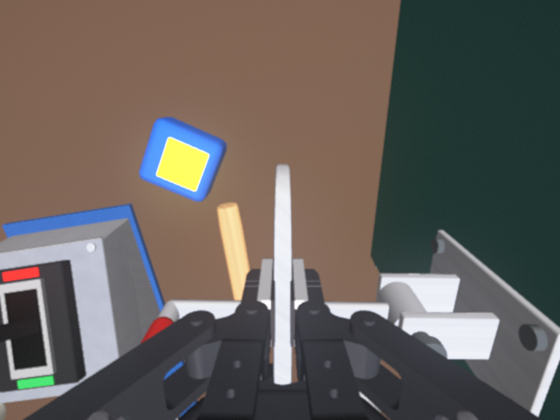

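The weight is carried at the expected height. The hinge clevis reaches roughly 20 mm out along the arm, close to where the inner finger will open. So I lift slightly, shift outward to s = 82 mm, set down again and then open.

Run:
```python
from h import *
pt=lambda s,h:HINGE+s*ARM+LAT*BX+EZ*(h+TC)
robot.movel(list(pt(.065,-.029)),max_speed=.05)
robot.movel(list(pt(.082,-.029)),max_speed=.08); st()
for h in (-.032,-.033,-.034,-.035):
    robot.movel(list(pt(.082,h)),max_speed=.03); x=st('%.4f'%h)
    if x['wrist_force'][2]>-1.5: break
S=cam('scene'); crop(S,290,170,440,290,5,'s6.png')
robot.ungrasp(); st('open')
S=cam('scene'); crop(S,290,170,440,290,5,'s7.png')
c=cam('wrist'); save(c['img'],'w7.png')
```

```text
t23.6 p [0.509  0.1762 0.209 ] F [-0.   0.5 -6.5] M [ 0.09  0.22 -0.01] op 0.074
-0.0320 t23.8 p [0.509  0.1769 0.2057] F [-0.3 -0.5 -6.1] M [0.03 0.16 0.03] op 0.077
-0.0330 t24.1 p [0.5091 0.1769 0.2053] F [-0.8 -0.7 -1.4] M [ 0.04  0.29 -0.02] op 0.073
open t24.9 p [0.509  0.1768 0.205 ] F [-0.1 -0.4  0.6] M [0.03 0.   0.05] op 1.001
```

View pics/s7.png

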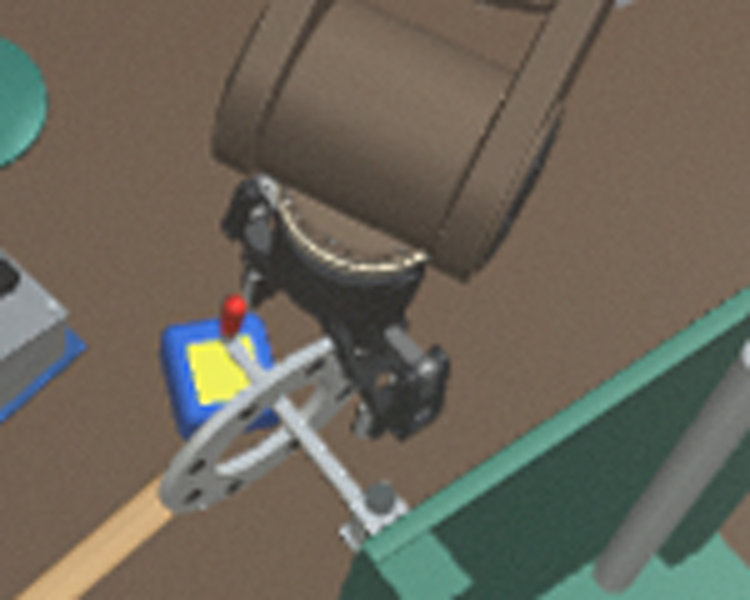

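View pics/w7.png

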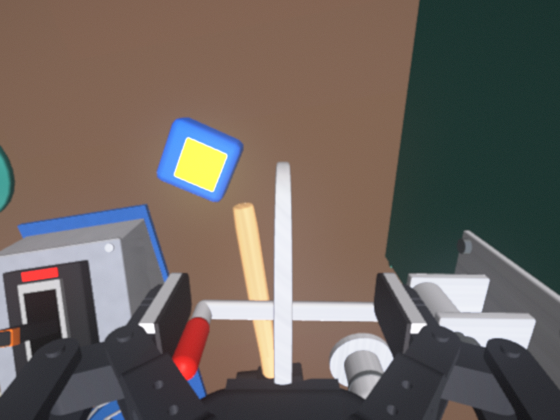

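The flange hangs on the arm between tip and hinge, and both fingers are clear. I retreat straight up, re-check it, and move over the breaker with shut fingers.

```bash
cat >> h.py <<'E'
BY=-.06; bx=np.array([np.cos(BY),np.sin(BY),0]); PIV=np.array([.5764,-.058,.0909]); BD=down(np.pi/2+BY)
HW=.0125
def offp(phi,r=.045): return PIV+bx*(r*np.sin(phi)+.006*np.cos(phi)+HW)+EZ*(r*np.cos(phi)-.006*np.sin(phi))
def onp(phi):
    z=.062*np.cos(phi)-.02
    x=.062*np.sin(phi)-.006*np.cos(phi) if phi<0 else z*np.tan(phi)-.006/np.cos(phi)
    return PIV+bx*(x-HW)+EZ*z
E
python3 - <<'E'
from h import *
s=readout.state()['position']
robot.movel(list(s+[0,0,.05]),max_speed=.12); st('up')
robot.movel(list(s+[0,0,.16]),max_speed=.25)
p0=offp(-.38)+bx*.012
robot.movep(list(p0+[0,0,.12]),list(BD)); robot.close(60); st('abv')
T=cam('top');S=cam('scene');W=cam('wrist')
crop(T,120,140,280,260,5,'t8.png');crop(S,230,170,410,290,4,'s8.png');save(W['img'],'w8.png')
print(proj(W,[PIV+.062*(bx*np.sin(-.38)+EZ*np.cos(-.38))]), offp(-.38),offp(-.95),onp(-.95),onp(.25))
E
```

```text
up t25.5 p [0.5088 0.1767 0.2546] F [-0.9 -0.1  0.1] M [-0.02  0.01  0.03] op 0.996
abv t27.9 p [ 0.5898 -0.0589  0.2549] F [ 1.5 -0.6  0.1] M [ 0.03 -0.02  0.04] op 0.001
[[283.4670457  162.18475214]] [ 0.57777808 -0.05808278  0.13491543] [ 0.55582349 -0.05676393  0.12195623] [ 0.51009766 -0.05401708  0.10696435] [ 0.56795492 -0.05749269  0.13097257]
```

View pics/t8.png

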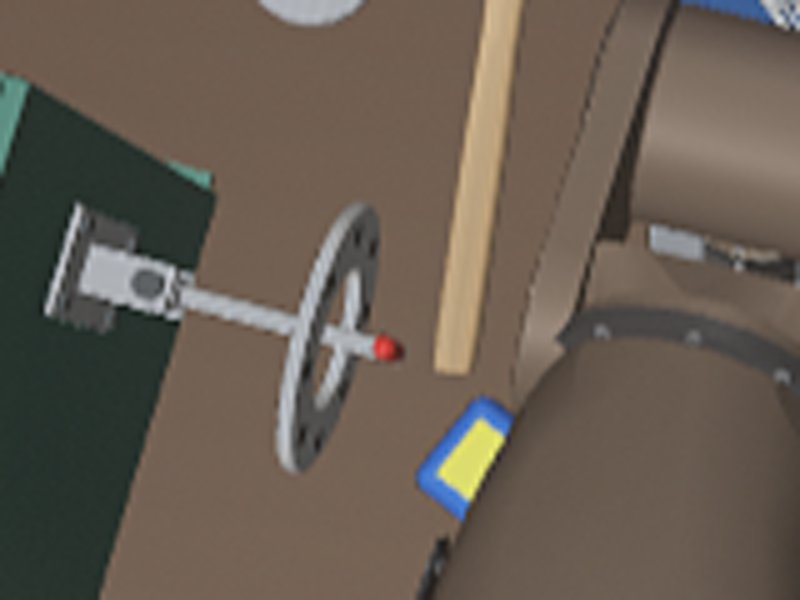

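View pics/s8.png

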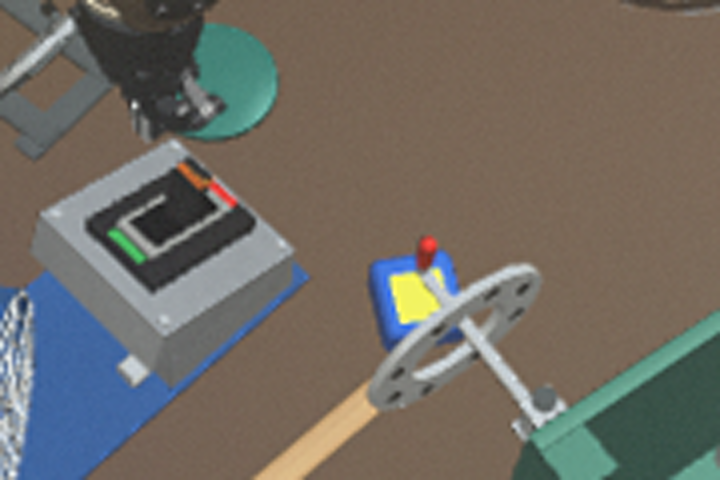

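View pics/w8.png

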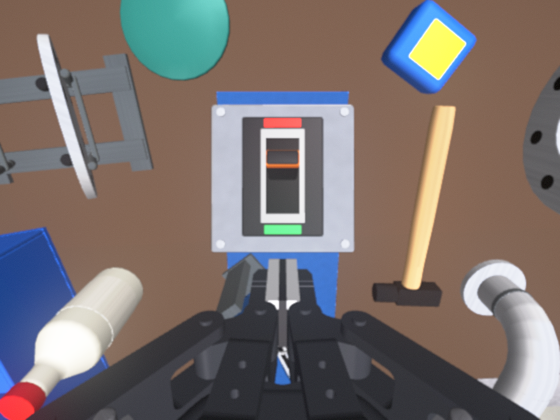

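The flange hangs free with the hook still out. The lever end is at (283,157) in the wrist view against a predicted (283,162). I push to off first.

Run:
```python
from h import *
p0=offp(-.38)+bx*.012
robot.movel(list(p0),max_speed=.15); f0=st('dn')['wrist_force']
for phi in list(np.linspace(-.38,-.9,7))+list(np.arange(-.94,-1.2,-.03)):
    robot.movel(list(offp(phi)),max_speed=.05); x=st('%.2f'%phi)
    if np.linalg.norm(x['wrist_force']-f0)>18: print('stop');break
S=cam('scene');W=cam('wrist');crop(S,230,170,330,270,6,'s9.png');save(W['img'],'w9.png')
```

```text
dn t29.0 p [ 0.5902 -0.0589  0.1357] F [-0.1  0.9  0.9] M [-0.07 -0.05 -0.07] op 0.001
-0.38 t29.4 p [ 0.5776 -0.0581  0.1354] F [1.1 0.3 0.5] M [-0.03 -0.01  0.  ] op -0.004
-0.47 t29.7 p [ 0.5739 -0.0579  0.1338] F [ 0.6  0.2 -0.3] M [ 0.01  0.08 -0.01] op -0.003
-0.55 t29.9 p [ 0.5703 -0.0577  0.1323] F [ 2.1 -0.   0.2] M [-0.03 -0.23  0.01] op 0.004
-0.64 t30.2 p [ 0.5666 -0.0574  0.1304] F [1.1 0.1 1.1] M [-0.03 -0.18  0.08] op -0.002
-0.73 t30.4 p [ 0.563  -0.0572  0.1283] F [0.2 0.  0.2] M [-0.01 -0.12 -0.  ] op 0.0
-0.81 t30.7 p [ 0.5599 -0.057   0.126 ] F [ 0.9 -0.   0.8] M [-0.01 -0.15 -0.04] op 0.002
-0.90 t30.9 p [ 0.557  -0.0568  0.1233] F [ 0.3 -0.3 -0.3] M [ 0.02 -0.07  0.02] op -0.002
-0.94 t31.2 p [ 0.5564 -0.0568  0.1226] F [1.7 0.2 4.1] M [ 0.08 -0.24 -0.02] op 0.0
-0.97 t31.4 p [ 0.5563 -0.0568  0.1224] F [ 3.   1.8 11.7] M [ 0.18 -0.45 -0.01] op -0.002
-1.00 t31.7 p [ 0.5563 -0.0569  0.1222] F [ 4.3  2.7 17.6] M [ 0.31 -0.61 -0.01] op -0.001
-1.03 t31.9 p [ 0.5562 -0.0569  0.122 ] F [ 4.9  2.4 25.8] M [ 0.41 -0.7   0.02] op 0.001
stop
```

View pics/w9.png

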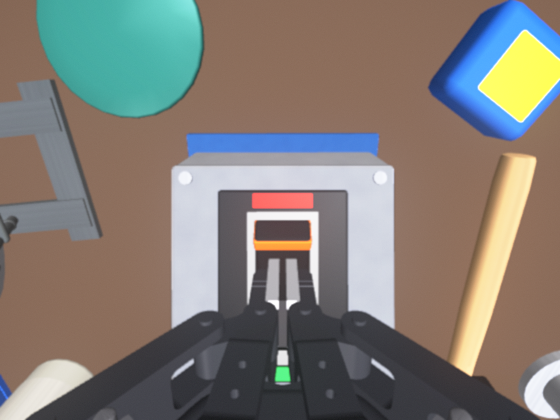

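View pics/s9.png

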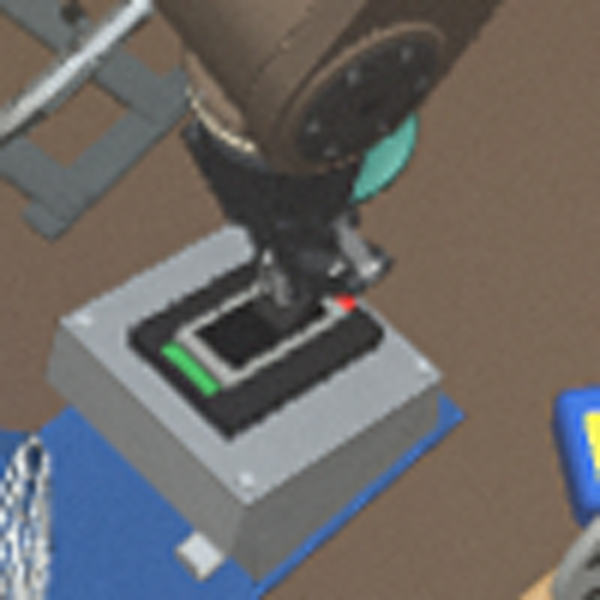

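The force rose exactly where the off stop was predicted (φ ≈ −0.95). I back away, look, then approach from the other side.

Run:
```python
from h import *
p=readout.state()['position']
robot.movel(list(p+[.004,0,.06]),max_speed=.2)
a=onp(-.95)-bx*.015
robot.movel([a[0]-.0,a[1],.20],max_speed=.25); st()
W=cam('wrist');save(W['img'],'w10.png')
print([ (ph,proj(W,[PIV+.062*(bx*np.sin(ph)+EZ*np.cos(ph))]).round(0)) for ph in(-.95,-.85)])
```

```text
t32.9 p [ 0.4945 -0.0531  0.1995] F [-0.1  0.6 -0.5] M [ 0.02 -0.03  0.01] op 0.001
[(-0.95, array([[283., 262.]])), (-0.85, array([[283., 270.]]))]
```

View pics/w10.png

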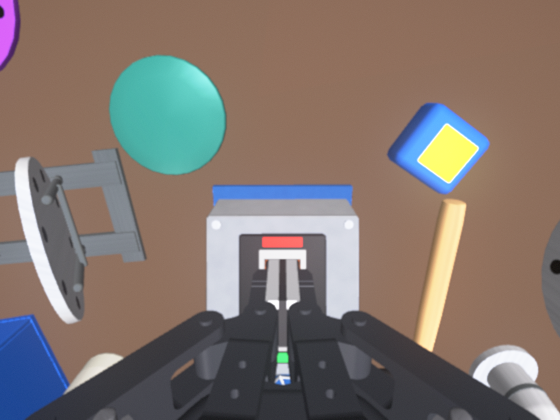

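The lever end is hidden behind the fingers here, but the red-mark side fits. I go down on the off side and throw it to on.

Run:
```python
from h import *
a=onp(-.95)-bx*.015
robot.movel(list(a),max_speed=.15); f0=st('dn')['wrist_force']
for phi in list(np.linspace(-.95,.2,11))+list(np.arange(.23,.55,.03)):
    robot.movel(list(onp(phi)),max_speed=.06); x=st('%.2f'%phi)
    if np.linalg.norm(x['wrist_force']-f0)>22: print('stop');break
```

```text
dn t33.7 p [ 0.4955 -0.0532  0.1071] F [-0.1 -0.4  0.2] M [-0.01  0.02  0.  ] op -0.0
-0.95 t34.1 p [ 0.5105 -0.054   0.1072] F [-1.1  0.2 -0.2] M [ 0.01 -0.    0.  ] op 0.007
-0.83 t34.4 p [ 0.5142 -0.0543  0.1129] F [ 0.1 -0.6 -0.7] M [-0.01  0.01 -0.01] op -0.0
-0.72 t34.7 p [ 0.5181 -0.0544  0.118 ] F [-6.1  0.   5.1] M [0.04 0.85 0.03] op -0.003
-0.60 t34.9 p [ 0.5223 -0.0546  0.1224] F [-10.9   0.3   9. ] M [0.02 1.72 0.01] op -0.001
-0.49 t35.2 p [ 0.5284 -0.055   0.1262] F [-9.5  1.3  6.8] M [0.1  1.31 0.01] op 0.0
-0.38 t35.5 p [ 0.5356 -0.0555  0.1292] F [-3.3  0.5  2.7] M [0.06 0.53 0.05] op -0.004
-0.26 t35.7 p [ 0.5426 -0.056   0.131 ] F [ 0.9 -0.7  0.6] M [-0.04  0.    0.01] op 0.002
-0.15 t36.0 p [ 0.5494 -0.0564  0.1322] F [ 0.2 -0.1  0.2] M [-0.02  0.    0.05] op 0.0
-0.03 t36.3 p [ 0.5565 -0.0568  0.1328] F [-0.7 -0.2 -0.1] M [ 0.02  0.02 -0.02] op 0.001
0.08 t36.5 p [ 0.5618 -0.0572  0.1326] F [-0.6  0.5 -0.2] M [ 0.    0.04 -0.03] op 0.002
0.20 t36.8 p [ 0.5663 -0.0574  0.1316] F [0.3 0.5 1. ] M [ 0.04  0.1  -0.  ] op -0.0
0.23 t37.0 p [ 0.5672 -0.0575  0.1313] F [-3.1  1.   1.2] M [0.06 0.39 0.06] op -0.003
0.26 t37.3 p [ 0.5684 -0.0575  0.1309] F [-2.8  1.4  3.5] M [ 0.01  0.47 -0.03] op 0.003
0.29 t37.5 p [ 0.5695 -0.0576  0.1303] F [-2.   0.2  2.3] M [0.03 0.4  0.03] op 0.0
0.32 t37.8 p [ 0.5706 -0.0577  0.1297] F [-2.7  0.5  2.5] M [ 0.08  0.39 -0.02] op -0.0
0.35 t38.0 p [ 0.5716 -0.0577  0.1291] F [-2.6  0.4  3.2] M [ 0.01  0.39 -0.04] op -0.002
0.38 t38.3 p [ 0.5718 -0.0577  0.1286] F [-7.3 -0.9  8.2] M [ 0.08  1.25 -0.01] op 0.002
0.41 t38.5 p [ 0.5719 -0.0577  0.1282] F [-13.3  -0.5  13.6] M [ 0.04  2.11 -0.02] op 0.001
0.44 t38.8 p [ 0.572  -0.0576  0.1276] F [-18.7  -0.3  20.4] M [ 0.08  2.92 -0.01] op 0.001
stop
```

A hard stop at the on end. I retreat and check everything.

Run:
```python
from h import *
p=readout.state()['position']
robot.movel(list(p-bx*.01),max_speed=.1)
robot.movel(list(p-bx*.05+[0,0,.1]),max_speed=.25)
robot.movep([.42,-.06,.36],list(BD)); st()
T=cam('top');S=cam('scene');W=cam('wrist');save(T['img'],'t11.png');save(S['img'],'s11.png');crop(W,200,100,380,280,4,'w11.png')
crop(S,230,185,330,265,7,'s11b.png')
for ph in(.25,.15):
    P=[PIV+.062*(bx*np.sin(ph)+EZ*np.cos(ph))]
    print(ph,((proj(W,P)-[200,100])*4).round(0),((proj(S,P)-[230,185])*7).round(0))
```

```text
t40.3 p [ 0.4205 -0.0601  0.3587] F [-0.2 -0.4  0.7] M [ 0.02  0.01 -0.03] op -0.004
0.25 [[366. 835.]] [[267. 247.]]
0.15 [[366. 821.]] [[278. 236.]]
```

View pics/w11.png

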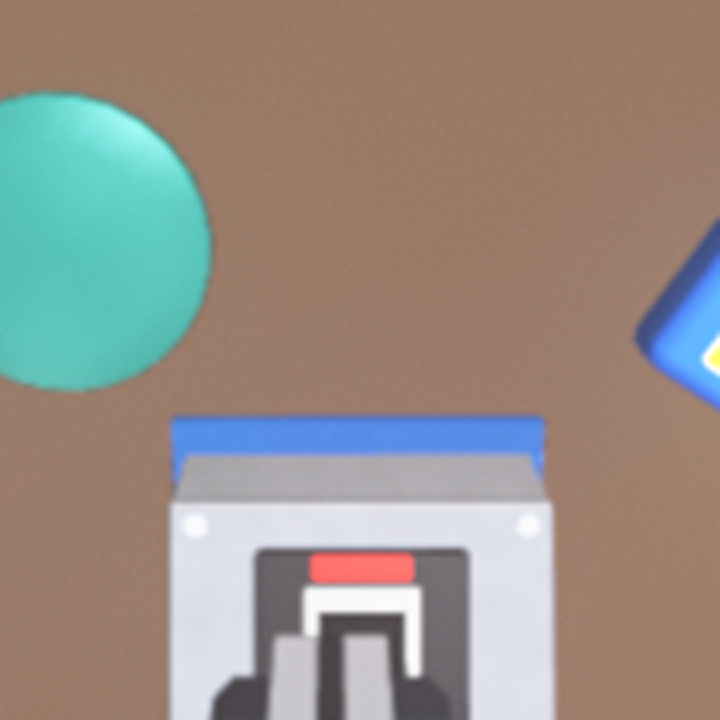

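View pics/s11b.png

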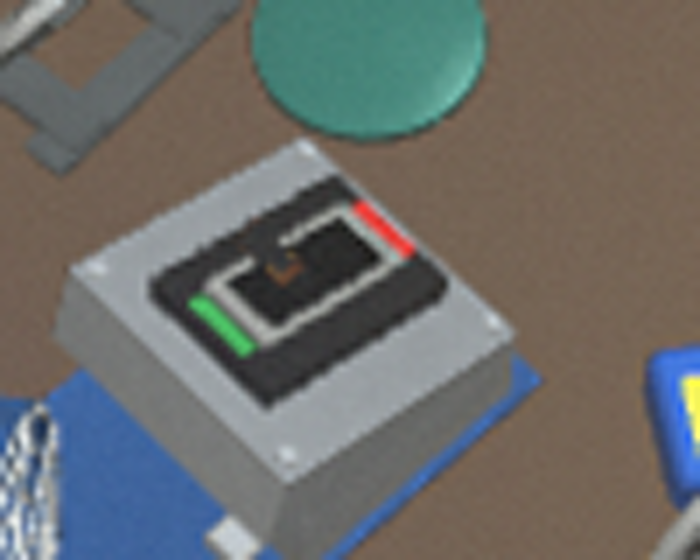

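View pics/s11.png

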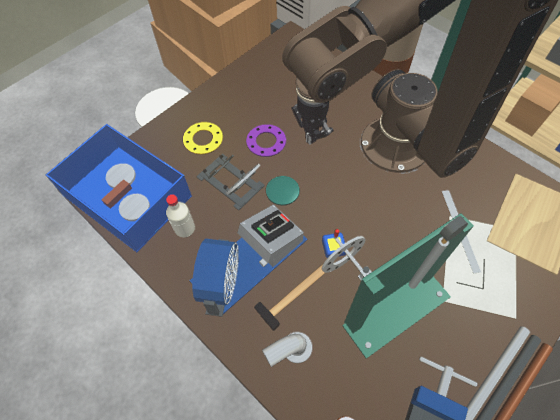

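View pics/t11.png

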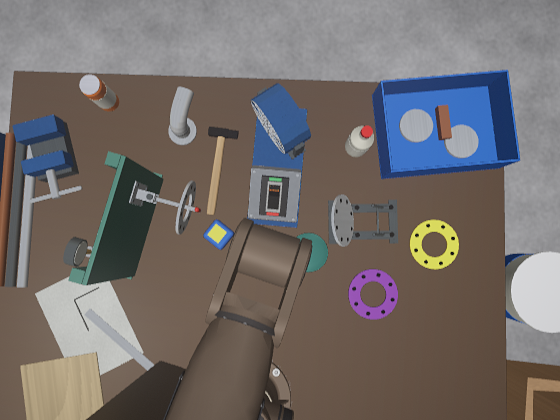

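Run:
```python
from h import *
T=cam('top')
crop(T,240,160,310,230,8,'t12.png'); 
for ph in(.25,.2,.1):
    P=[PIV+.062*(bx*np.sin(ph)+EZ*np.cos(ph))+s*.006*(bx*np.cos(ph)-EZ*np.sin(ph)) for s in(-1,1)]
    print(ph,((proj(T,P)-[240,160])*8).round(0).tolist())
```

```text
0.25 [[269.0, 238.0], [272.0, 205.0]]
0.2 [[268.0, 247.0], [271.0, 214.0]]
0.1 [[266.0, 266.0], [270.0, 231.0]]
```

View pics/t12.png

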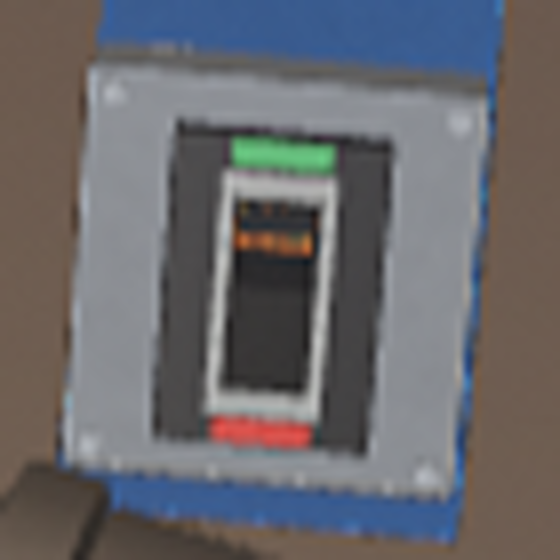

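In the top crop the lever's end edges are at rows 242 and 209, against 238 and 205 predicted for fully on. That agrees with the hard stop I felt, within calibration. I hand the job in.

Run:
```python
from h import *
st(); order.finish_job()
```

```text
t40.5 p [ 0.4205 -0.06    0.3585] F [-0.2  0.1 -0.2] M [0.02 0.   0.  ] op -0.002
the job is handed in; nothing more can be done
```

The flange is hanging on the hook and the breaker is back on, in the order you asked. I handed the job in at 40.5 s of the 72 s allowed.

**What I did**
- I gripped the red tip and swung the hook out until it pressed on its stop, at about 30 N.
- I lifted the bored steel flange out of the rack and threaded its bore over the tip. I set it on the arm about 82 mm from the hinge and let go.
- I pushed the breaker lever to its off stop, at about 26 N, then to its on stop, at about 28 N.

**Last checks**
- **Flange and hook:** the last pictures show the flange hanging between hinge and tip, with the hook still square to the board. The gripper was clear of everything and the wrist force was near zero.
- **On position:** the lever end is within about half a camera pixel of where fully on should be. That picture alone reads about 0.58 rather than 0.60 rad, which is within calibration, and I felt the hard stop.
- **Off position:** this was confirmed by the force rising where the stop was predicted and by a close wrist picture taken while still pressing. After I backed off, the fingers hid the lever, so there is no unobstructed picture of it at off.
- **Small disagreement:** the on stop came about 4 mm further along than my finger model predicted.
- **Rest of the bench:** nothing else looked moved, though the arm hid part of the flap disc in the last top view.

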